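# Scrub out the tilted bolt pot with the sprung brush

## Task

Take the brass brush out of its green caddy and scrub the inside of the tilted metal pot: push it down the bore until you feel the floor and the sprung head gives, then draw it up near the mouth, for three gentle presses in all, never driving the spring near its stop. The pot's floor plate is set to an unknown depth, so it has to be felt. Then stand the brush back in its caddy and let go, leaving the cell, the tape roll and the bolt jar where they are.

Things in the scene. Friction and masses are not known exactly. Their poses are not given: they have to be found in the camera images.
- brush: Brush standing bristles down in the caddy, 185 mm long, 0.12 kg. Origin: centre of its lower end (spring extended); z up its axis. Wooden handle 24 x 24 mm square (sides along x, y) from z = 110 to 185 mm, red at the top: grip it there from above. Thin neck. Round head z = 0 to 53 mm: firm core 30 mm diameter, soft brass bristles to 36 mm, sprung.
- brush_head (a joint): How far the brush's head is pushed into the handle against its spring (m): 0 extended, 0.016 at the stop. Push along the brush: 3 N to start, 4.6 N at 4 mm, 8.2 N at 13 mm.
- head_tip (a point): Centre of the lower end of the brush head (moves with the head).
- pot_mouth (a point): Mouth centre of the pot, a round aluminium tube with an orange band, outer 54 mm, bore 46 mm diameter, 110 mm long. z points out of the mouth along the bore, which leans 0.35 rad from vertical, roughly towards the robot; the mouth is 131 mm above the bench. Its floor plate lies somewhere from 55 to 85 mm below the mouth along the bore (z = -0.055 to -0.085), setting not given.
- stand: Cradle that carries the pot: dark plate 130 x 110 x 12 mm with two blue cheeks 72 mm high, fixed to the bench. Origin: centre of its underside.
- caddy: Fixed green plastic cup that holds the brush. Origin: centre of its underside on the bench, z up. Bore 42 mm diameter, inner floor at z = 6 mm, rim at z = 56 mm, outer 52 mm, foot disc 90 mm diameter and 5 mm high.
- cell: Loose blue battery cell standing upright, 27 x 90 x 100 mm (x, y, z), origin at the centre of its underside; a bystander.
- tape_roll: Loose orange roll of tape lying flat, 72 mm diameter, 22 mm high, origin at the centre of its underside; a bystander.
- bolt_jar: Loose amber jar, 60 mm diameter, 75 mm high, origin at the centre of its underside; a bystander.

How it is judged:
By the outcome, as a careful person would: the job done as asked, in the order asked, and still so for the second after the job is handed in, with the robot touching nothing.
It also fails if it takes over 61 s, if anything falls off the work surface, if the arm or the gripper's body presses on something with over 40 N, if the wrist force passes 120 N, or if a joint passes its speed limit or range.

## Robot

A 7-joint arm with a two-finger parallel gripper is mounted at the origin on the work surface. World frame = base frame: x ahead of the robot, y to its left, z up, the work surface at z = 0. Lengths are in m, angles in rad, forces in N, time in s.
With the tool pointing down it reaches from about 0.425 to 1.025 m from the base axis. Payload 3.6 kg.
Tool frame: the origin (TCP) lies between the finger pads; the fingertips stand manip.finger_overhang ahead of it and the grasp point (between the pads) lies 2 mm behind it (manip.finger_overhang is the distance from the TCP to the fingertips, in m); z points along the fingers, y is the line along which they close (so a half turn about z gives the same grasp; the last joint's range is limited). The gripper opens to 85 mm and grips with 20 to 120 N. Pads are 22 mm wide; open, the fingers measure 114 mm over their backs; the gripper's body (76 mm by 85 mm) begins 54 mm behind the grasp point. The pads swing forward as they close: fully open they stand 13 mm farther back than shut.
Start: joints at [-1.399, 0.591, 0.048, 1.609, -0.033, 0.943, -0.034], TCP at [0.19, 0.7, 0.248] pointing down, gripper open.
Joint ranges: [-2.69, 2.69], [-0.47, 2.24], [-1.27, 1.36], [0.19, 2.51], [-1.53, 4.68], [0.08, 2.07], [-3.09, 3.09]. Speed limits (rad/s): [2.57, 2.57, 3.14, 3.14, 3.14, 3.14, 3.14].

## Interface

Orientations are given as a rotation vector (axis times angle).
In Python, from bench import manip, read_camera, get_calibration gives the robot as it stands.
- The arm moves only by the shell command python3 -m creep 'ROWS' [OPENING] [FORCE]. ROWS is a JSON object of lists of equal length, an entry for each row: "translation": the shift along the tool's x, y, z in mm, a list of three; "delta_rot": the turn, a rotation vector about the tool's x, y, z in rad, a list of three. A call has 1 to 5 rows; each row is the pose to reach, as a shift and turn from the pose commanded when the call began, along the tool's axes at that moment; what a row does not reach only later rows make up. A row lasts 1/8 s, in which the tool goes at most 62.5 mm and 10.7 degrees, less where a joint would pass 70% of its speed; a pose out of reach is approached as far as the arm can. A call with a gripper value outside its range is refused whole. OPENING is the finger opening in mm, from 0 to 85.4, set as the call begins (- or left out, the last holds). The fingers move at their own pace and stop on an object; FORCE is the grip in N (left out, the last holds). Time passes only in rows, so rows that repeat a pose let the fingers close. It gives the time, the measured TCP pose, the force, the opening and the grip force at its end, in the units of the state.
- manip.get_obs(): the state, without advancing time (a new reading comes with each control period).
- read_camera(name): name is "side" or "top"; returns the picture (480x640x3 uint8, blue, green, red); there is no depth.
- get_calibration(name): a dict with "vfov" (degrees; the focal length in pixels is half the picture's height over the tangent of half this angle, whatever the lens; pixels are square), "cx", "cy" (the principal point, pixels), "k1" (the pictures are not rectified: a ray, as slopes to the right and down, at radius r is drawn at 1 + k1 r^2 times it, then the intrinsics apply), "R" (3x3) and "t" (3): a world point X has camera coordinates R X + t. Camera axes: x right, y down, z forward; pixel columns grow to the right and rows downward; lengths in m; the calibration is good to about 2 mm. A picture is of the moment at which its call begins. get_calibration takes no time and is no camera call.
- manip.job_done(): hands the job in; it is judged then, once.
The state is a dict: "time": time; "joint_pos": joint angles; "qvel": joint speeds; "joint_torque": joint torques, N m; "position": TCP position; "eef_rot": TCP orientation; "wrist_force": force on the tool from outside, world axes, zero at the start; "torque": the same for the moment, N m; "grip_width": finger opening in m; "grip_force": force on a finger pad.
Only numpy, scipy, OpenCV 4.12 (cv2) and the standard library are available. Lean on these libraries where they do the work, as an engineer would, in place of code of your own. Each camera call takes 0.05 s, during which the arm holds its last target. There are 200 camera calls.

## Working session

There is one attempt and no reset: what is moved stays moved. The work goes in short steps, Python scripts to look and compute and a shell command to move; the robot and the scene stay as the last step left them, time stands still between calls to the robot, and variables do not carry over. Pictures are saved under pics/ and viewed, at most 10 in all, crops included, and the job is handed in when it is done.

```bash
ls; mkdir -p pics; python3 - <<'E'
from bench import manip, read_camera, get_calibration
import cv2
for n in("side","top"):
    cv2.imwrite(f"pics/{n}0.png",read_camera(n)); print(n,get_calibration(n))
print(manip.get_obs(), manip.finger_overhang)
E
```

```text
pics
side {'vfov': 51.982085008255865, 'cx': 320.57023606541776, 'cy': 236.50323432729573, 'k1': -0.017311321263360283, 'R': array([[-0.965303  , -0.26113001, -0.00111642],
       [-0.1884291 ,  0.69950127, -0.68934204],
       [ 0.18078883, -0.66521357, -0.72443517]]), 't': array([0.52062803, 0.22342058, 0.87865908])}
top {'vfov': 50.45729456676802, 'cx': 314.66080918911035, 'cy': 243.1630430437722, 'k1': -0.10653002957072126, 'R': array([[ 0.0097336 , -0.99992084, -0.00797273],
       [-0.98279539, -0.00809565, -0.18452013],
       [ 0.18444098,  0.0096316 , -0.9827964 ]]), 't': array([-0.08755038,  0.56345695,  1.11401216])}
{'time': 0.1, 'joint_pos': array([-1.39948381,  0.5920585 ,  0.04829346,  1.60970289, -0.03328266,
        0.94270239, -0.03371089]), 'qvel': array([-1.14255404e-03, -1.50200157e-03,  8.68077254e-05, -2.72106592e-03,
       -8.69132541e-05,  9.18588091e-05, -4.53050587e-04]), 'joint_torque': array([ 4.94330030e-03, -5.49999225e+01,  1.55331988e+00, -1.98823500e+01,
        9.75285773e-03,  3.83004910e-03, -9.99728513e-06]), 'position': array([0.1895516 , 0.69903858, 0.24722917]), 'eef_rot': array([-0.4145948 , -3.11396427,  0.00323818]), 'wrist_force': array([0.70780236, 0.3665133 , 0.1411802 ]), 'torque': array([0.01035496, 0.02801113, 0.01596396]), 'grip_force': 0.0, 'grip_width': 0.08548850411922043} 0.017
```

View pics/side0.png

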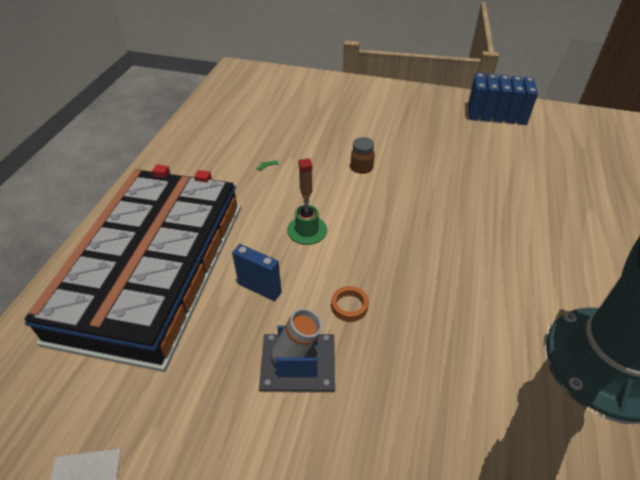

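View pics/top0.png

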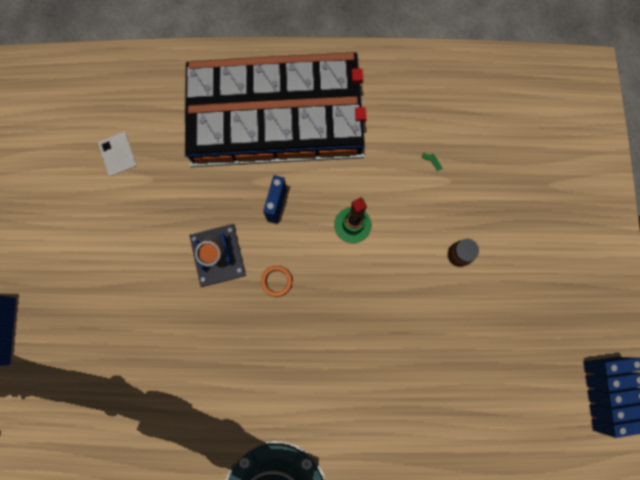

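The side view shows the brush's red top at about (305,163), the green caddy at (307,228), the pot mouth at (303,327) and the stand at (298,362). In the top view the red top is at (358,206), the caddy at (353,224), the mouth at (208,253), the cell at (275,200), the tape at (277,281) and the jar at (463,252).

```bash
cat > h.py <<'E'
import numpy as np, cv2
from bench import manip, read_camera, get_calibration
CAL={n:get_calibration(n) for n in("side","top")}
def ray(n,p):
    c=CAL[n]; f=240/np.tan(np.radians(c['vfov'])/2)
    d=(np.asarray(p,float)-[c['cx'],c['cy']])/f
    u=d.copy()
    for _ in range(20): u=d/(1+c['k1']*(u@u))
    R=np.array(c['R']); return -R.T@c['t'], R.T@np.r_[u,1]
def plane(n,p,z):
    o,d=ray(n,p); return o+d*(z-o[2])/d[2]
def proj(n,X):
    c=CAL[n]; f=240/np.tan(np.radians(c['vfov'])/2)
    q=np.array(c['R'])@X+c['t']; u=q[:2]/q[2]
    return u*(1+c['k1']*(u@u))*f+[c['cx'],c['cy']]
def tri(ps,pt):
    A=[];b=[]
    for n,p in(("side",ps),("top",pt)):
        o,d=ray(n,p); d=d/np.linalg.norm(d); P=np.eye(3)-np.outer(d,d); A.append(P); b.append(P@o)
    return np.linalg.lstsq(np.vstack(A),np.hstack(b),rcond=None)[0]
def blobs(img,lo,hi,roi):
    x0,y0,x1,y1=roi; hsv=cv2.cvtColor(img,cv2.COLOR_BGR2HSV)
    m=cv2.inRange(hsv,np.array(lo),np.array(hi)); k=np.zeros_like(m); k[y0:y1,x0:x1]=m[y0:y1,x0:x1]
    cs,_=cv2.findContours(k,cv2.RETR_EXTERNAL,cv2.CHAIN_APPROX_NONE)
    return sorted(cs,key=cv2.contourArea,reverse=True)
E
python3 - <<'E'
from h import *
s=cv2.imread("pics/side0.png");t=cv2.imread("pics/top0.png")
np.set_printoptions(precision=4,suppress=True)
for n,im,rg,rr in(("side",s,(280,190,335,250),(290,150,320,180)),("top",t,(325,195,380,250),(340,190,375,220))):
    g=blobs(im,(45,80,20),(85,255,255),rg); e=cv2.fitEllipse(cv2.convexHull(g[0])); print(n,'foot',e,plane(n,e[0],.003))
    for c in blobs(im,(170,120,60),(180,255,255),rr)[:1]: 
        r=cv2.minAreaRect(c); print(n,'red',r,plane(n,r[0],.185))
for n in CAL: print(n,'cam',ray(n,(0,0))[0])
a=cv2.resize(s[290:400,245:350],None,fx=4,fy=4,interpolation=cv2.INTER_CUBIC); b=cv2.resize(t[215:295,180:270],None,fx=4,fy=4,interpolation=cv2.INTER_CUBIC)
c=np.zeros((440,800,3),np.uint8); c[:440,:420]=a; c[:320,430:790]=b; cv2.imwrite("pics/pot.png",c)
E
```

```text
side foot ((306.6880798339844, 225.24087524414062), (39.0012321472168, 39.37322998046875), 53.43650817871094) [ 0.622  -0.1853  0.003 ]
side red ((307.0, 168.5), (1.0, 0.0), -90.0) [ 0.6107 -0.1629  0.185 ]
top foot ((352.4267883300781, 224.68231201171875), (34.91352081298828, 36.47651672363281), 100.18119049072266) [ 0.6194 -0.1724  0.003 ]
side cam [0.3858 0.5642 0.7911]
top cam [ 0.3491 -0.0937  1.1981]
```

View pics/pot.png

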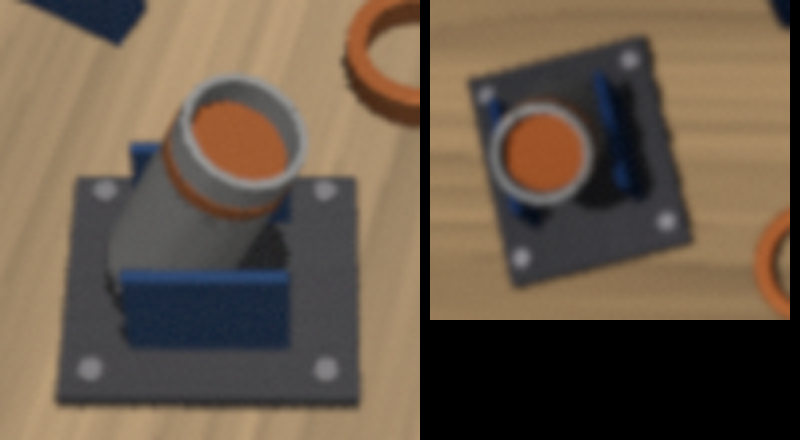

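The crops show the pot rim centred near side (303.7,323) and top (207.8,253.3). The cheeks run along the plate's long side, so the pot leans mostly along -x, with an orange floor visible inside.

```bash
python3 - <<'E'
from h import *
np.set_printoptions(precision=4,suppress=True)
I={"side":cv2.imread("pics/side0.png"),"top":cv2.imread("pics/top0.png")}
P={}
def hull(im,lo,hi,roi,mina=1):
    c=[c for c in blobs(im,lo,hi,roi)]; return c
for n,roi,pr in(("side",(280,300,330,350),(255,325,345,395)),("top",(185,232,225,275),(183,220,252,290))):
    hsv=cv2.cvtColor(I[n],cv2.COLOR_BGR2HSV)
    for v in(110,125,140):
        c=blobs(I[n],(0,0,v),(180,75,255),roi)
        e=cv2.fitEllipse(cv2.convexHull(np.vstack([k for k in c if len(k)>=5]))); print(n,'rim',v,len(c),e,plane(n,e[0],.131)); 
        if v==125:P[n]=e[0]
    c=blobs(I[n],(0,0,95),(180,70,255),pr)
    for k in c[:8]:
        m=cv2.moments(k)
        if 2<m['m00']<60:
            q=(m['m10']/m['m00'],m['m01']/m['m00']); print('  bolt',m['m00'],q,plane(n,q,.013))
print('rim tri',tri(P['side'],P['top']))
R={}
for n,roi in(("side",(290,150,320,180)),("top",(340,190,375,220))):
    hsv=cv2.cvtColor(I[n],cv2.COLOR_BGR2HSV)
    m=((hsv[...,0]<5)|(hsv[...,0]>172))&(hsv[...,1]>170)&(hsv[...,2]>40)
    k=np.zeros(m.shape,np.uint8);k[roi[1]:roi[3],roi[0]:roi[2]]=m[roi[1]:roi[3],roi[0]:roi[2]]
    c=max(cv2.findContours(k,0,1)[0],key=cv2.contourArea); r=cv2.minAreaRect(c); print(n,'red',r); R[n]=r[0]
print('red tri',tri(R['side'],R['top']))
t=tri((306.69,225.24),(352.43,224.68));print('foot tri',t)
# others
def cen(n,lo,hi,roi): 
    c=blobs(I[n],lo,hi,roi)[0]; return cv2.minAreaRect(c)
r=cen("top",(100,80,20),(125,255,255),(255,170,295,230));print('cell',r,plane("top",r[0],.095))
r=cen("top",(3,120,60),(18,255,255),(258,262,296,300));print('tape',r,plane("top",r[0],.022))
print('jar',plane("top",(463,252),.04))
a=cv2.resize(I["side"][150:245,270:345],None,fx=5,fy=5,interpolation=2); b=cv2.resize(I["top"][190:250,325:385],None,fx=6,fy=6,interpolation=2)
c=np.zeros((480,760,3),np.uint8); c[:475,:375]=a; c[:360,390:750]=b; cv2.imwrite("pics/brush.png",c)
E
```

```text
side rim 110 4 ((306.1219177246094, 324.3439636230469), (29.353668212890625, 52.313777923583984), 107.63843536376953) [0.5225 0.1493 0.131 ]
side rim 125 2 ((308.65130615234375, 324.1375427246094), (26.58842658996582, 43.14366912841797), 126.52953338623047) [0.5187 0.1478 0.131 ]
side rim 140 1 ((305.921630859375, 321.7331237792969), (26.544389724731445, 34.279441833496094), 120.5086441040039) [0.5242 0.1446 0.131 ]
  bolt 21.0 (267.1190476190476, 381.5238095238095) [0.5789 0.2032 0.013 ]
  bolt 20.5 (270.520325203252, 336.4146341463415) [0.6025 0.1172 0.013 ]
  bolt 20.0 (326.1166666666667, 381.6333333333333) [0.4816 0.1771 0.013 ]
  bolt 2.5 (278.8666666666667, 325.6) [0.5952 0.091  0.013 ]
top rim 110 2 ((207.189697265625, 252.7332763671875), (23.588809967041016, 24.310274124145508), 137.79481506347656) [0.5267 0.1463 0.131 ]
top rim 125 6 ((209.8333282470703, 243.3333282470703), (2.649860382080078, 16.353063583374023), 106.84503173828125) [0.5472 0.1416 0.131 ]Traceback (most recent call last):
  File "<stdin>", line 11, in <module>
    return _nx.concatenate(arrs, 0, dtype=dtype, casting=casting)
           ~~~~~~~~~~~~~~~^^^^^^^^^^^^^^^^^^^^^^^^^^^^^^^^^^^^^^^
ValueError: need at least one array to concatenate
```

```bash
python3 - <<'E'
from h import *
np.set_printoptions(precision=4,suppress=True)
I={"side":cv2.imread("pics/side0.png"),"top":cv2.imread("pics/top0.png")}
P={}
for n,roi,vs in(("side",(285,305,325,342),(130,135,140,145)),("top",(192,238,222,268),(95,100,105,110))):
    for v in vs:
        c=[k for k in blobs(I[n],(0,0,v),(180,75,255),roi) if len(k)>=5]
        e=cv2.fitEllipse(cv2.convexHull(np.vstack(c))); print(n,'rim',v,e,plane(n,e[0],.131)); P[n]=e[0]
print('rim tri',tri(P['side'],P['top']))
for n,pr in(("side",(255,325,345,395)),("top",(183,220,252,290))):
    a=[]
    for v in (80,95,105):
      for k in blobs(I[n],(0,0,v),(180,70,255),pr):
        m=cv2.moments(k)
        if 2<m['m00']<60:
            q=(m['m10']/m['m00'],m['m01']/m['m00']); print(n,'  bolt',v,m['m00'],q,plane(n,q,.013))
R={}
for n,roi in(("side",(290,150,320,180)),("top",(340,190,375,220))):
    hsv=cv2.cvtColor(I[n],cv2.COLOR_BGR2HSV)
    m=((hsv[...,0]<5)|(hsv[...,0]>172))&(hsv[...,1]>170)&(hsv[...,2]>40)
    k=np.zeros(m.shape,np.uint8);k[roi[1]:roi[3],roi[0]:roi[2]]=m[roi[1]:roi[3],roi[0]:roi[2]]
    c=max(cv2.findContours(k,0,1)[0],key=cv2.contourArea); r=cv2.minAreaRect(c); print(n,'red',r); R[n]=r[0]
print('red tri',tri(R['side'],R['top']))
print('foot tri',tri((306.69,225.24),(352.43,224.68)))
def cen(n,lo,hi,roi): return cv2.minAreaRect(blobs(I[n],lo,hi,roi)[0])
r=cen("top",(100,80,20),(125,255,255),(255,170,295,230));print('cell',r,plane("top",r[0],.095))
r=cen("top",(3,120,60),(18,255,255),(258,262,296,300));print('tape',r,plane("top",r[0],.022))
print('jar',plane("top",(463,252),.04))
a=cv2.resize(I["side"][150:245,270:345],None,fx=5,fy=5,interpolation=2); b=cv2.resize(I["top"][190:250,325:385],None,fx=6,fy=6,interpolation=2)
c=np.zeros((480,760,3),np.uint8); c[:475,:375]=a; c[:360,390:750]=b; cv2.imwrite("pics/brush.png",c)
E
```

```text
side rim 130 ((305.892578125, 321.91156005859375), (26.868907928466797, 34.42485046386719), 121.63856506347656) [0.5241 0.145  0.131 ]
side rim 135 ((305.872802734375, 321.76568603515625), (26.642316818237305, 34.312217712402344), 119.99148559570312) [0.5242 0.1447 0.131 ]
side rim 140 ((305.921630859375, 321.7331237792969), (26.544389724731445, 34.279441833496094), 120.5086441040039) [0.5242 0.1446 0.131 ]
side rim 145 ((306.03082275390625, 321.5354309082031), (26.00017738342285, 34.33152389526367), 120.7717056274414) [0.5241 0.1442 0.131 ]
top rim 95 ((204.81761169433594, 250.46780395507812), (24.015377044677734, 33.7184944152832), 137.696533203125) [0.5316 0.1517 0.131 ]
top rim 100 ((204.80332946777344, 250.46218872070312), (24.019855499267578, 33.25873947143555), 138.94332885742188) [0.5316 0.1517 0.131 ]
top rim 105 ((206.9939422607422, 252.80572509765625), (24.078533172607422, 24.626392364501953), 142.82252502441406) [0.5265 0.1467 0.131 ]
top rim 110 ((207.189697265625, 252.7332763671875), (23.588809967041016, 24.310274124145508), 137.79481506347656) [0.5267 0.1463 0.131 ]
ri
[... 1629 characters left out ...]
55555) [0.4836 0.1816 0.013 ]
top   bolt 105 6.5 (238.66666666666666, 269.7435897435897) [0.5064 0.0961 0.013 ]
top   bolt 105 4.0 (229.0, 229.5) [0.6031 0.123  0.013 ]
side red ((304.91180419921875, 164.1470489501953), (9.45888900756836, 10.429031372070312), 75.96376037597656)
top red ((358.5, 205.50003051757812), (12.074767112731934, 12.074767112731934), 63.43495178222656)
red tri [ 0.6181 -0.1729  0.1867]
foot tri [ 0.6168 -0.1714  0.0176]
cell ((275.0943298339844, 198.6697998046875), (15.933823585510254, 44.367454528808594), 15.945395469665527) [0.6571 0.0069 0.095 ]
tape ((276.0, 280.5), (31.819805145263672, 31.819805145263672), 45.0) [0.4809 0.0067 0.022 ]
jar [ 0.5485 -0.427   0.04  ]
```

View pics/brush.png

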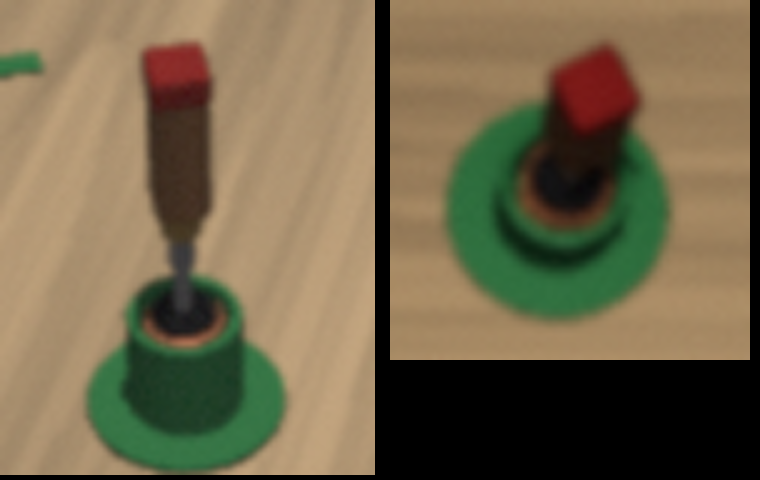

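The brush stands nearly upright at about (0.618,-0.173), with its red top at z = 0.187. The two views agree on the pot mouth and on the stand's yaw of 15°. Next I'll refine the handle yaw and work out the moves.

```bash
cat >> h.py <<'E'
from scipy.spatial.transform import Rotation as Ro
np.set_printoptions(precision=4,suppress=True)
AX=np.array([-.3429*np.cos(np.radians(15)),-.3429*np.sin(np.radians(15)),.9394])
def down(psi):
    y=np.array([np.cos(psi),np.sin(psi),0]); z=np.array([0,0,-1.]); return np.c_[np.cross(y,z),y,z]
def go(p,R=None):
    o=manip.get_obs(); R0=Ro.from_rotvec(o['eef_rot']).as_matrix()
    R=R0 if R is None else R
    print('t mm',R0.T@(np.asarray(p)-o['position'])*1000,'rot',Ro.from_matrix(R0.T@R).as_rotvec(),'| pos',o['position'],'T',o['time'],'q',o['joint_pos'],'y ang',np.degrees(np.arctan2(R0[1,1],R0[0,1])))
E
python3 - <<'E'
from h import *
t=cv2.imread("pics/top0.png")[190:225,340:378]; u=cv2.resize(t,None,fx=8,fy=8,interpolation=2).astype(int)
for th in(40,60):
    m=((u[...,2]-u[...,1]>th)&(u[...,2]-u[...,1]>2.2*u[...,1])).astype(np.uint8)
    c=max(cv2.findContours(m,0,1)[0],key=cv2.contourArea); print(th,cv2.minAreaRect(c))
    r=cv2.boxPoints(cv2.minAreaRect(c))/8+[339.5,189.5]
    w=[plane("top",q,.191) for q in r]; print(np.mean(w,0),[np.degrees(np.arctan2(*(w[i+1]-w[i])[[1,0]]))%90 for i in range(3)],[np.linalg.norm(w[i+1]-w[i]) for i in range(3)])
for a in(30,120): go((.6185,-.173,.25),down(np.radians(a)))
E
```

```text
40 ((150.90000915527344, 126.30000305175781), (90.78435516357422, 93.4676284790039), 63.43495178222656)
[ 0.6176 -0.1723  0.191 ] [np.float64(27.682461654814816), np.float64(25.477489164184647), np.float64(27.55184755023582)] [np.float64(0.024243483036549465), np.float64(0.023667705161590367), np.float64(0.024144356017574586)]
60 ((152.0400390625, 122.62187194824219), (85.58818817138672, 87.90823364257812), 62.35402297973633)
[ 0.6186 -0.1726  0.191 ] [np.float64(28.770967243390913), np.float64(26.55238356469522), np.float64(28.643707509166504)] [np.float64(0.022820009895732858), np.float64(0.022304448665478017), np.float64(0.022732800695371525)]
t mm [-642.1689 -729.4336   -1.1856] rot [-0.0019  0.0009  0.7825] | pos [0.1896 0.699  0.2472] T 0.1 q [-1.3995  0.5921  0.0483  1.6097 -0.0333  0.9427 -0.0337] y ang 74.83241592980265
t mm [-642.1689 -729.4336   -1.1856] rot [-0.002  -0.0007 -0.7883] | pos [0.1896 0.699  0.2472] T 0.1 q [-1.3995  0.5921  0.0483  1.6097 -0.0333  0.9427 -0.0337] y ang 74.83241592980265
```

```bash
python3 -m creep '{"translation":[[-40,-45,0],[-80,-90,0],[-120,-136,0],[-160,-181,0],[-200,-227,0]],"delta_rot":[[0,0,0],[0,0,0],[0,0,0],[0,0,0],[0,0,0]]}' && python3 -m creep '{"translation":[[-40,-45,0],[-80,-90,0],[-120,-136,0],[-160,-181,0],[-200,-227,0]],"delta_rot":[[0,0,0],[0,0,0],[0,0,0],[0,0,0],[0,0,0]]}'; python3 -c "
from h import *
go((.6185,-.173,.25),down(np.radians(28)))"
```

```text
time: 0.72
position: [0.3241, 0.4263, 0.2481]
eef_rot: [0.415, 3.114, -0.0]
wrist_force: [0.7, 1.1, 0.3]
grip_width: 0.0851
grip_force: 0.0
time: 1.35
position: [0.4575, 0.1551, 0.2483]
eef_rot: [0.414, 3.114, 0.0]
wrist_force: [1.0, 0.6, -0.3]
grip_width: 0.0854
grip_force: 0.0
t mm [-241.1356 -274.6604   -1.7256] rot [0.0002 0.0001 0.8178] | pos [0.4575 0.1551 0.2483] T 1.35 q [-0.5399  0.2911  0.1472  2.1468 -0.0649  0.7075  0.957 ] y ang 74.85458693877811
```

```bash
python3 -m creep '{"translation":[[-40,-45,0],[-80,-90,0],[-120,-136,0],[-160,-181,0],[-200,-227,0]],"delta_rot":[[0,0,0.16],[0,0,0.32],[0,0,0.48],[0,0,0.64],[0,0,0.8]]}' ; python3 -c "
from h import *
go((.6185,-.173,.25),down(np.radians(28)))"
```

```text
time: 1.98
position: [0.5911, -0.116, 0.2481]
eef_rot: [-1.601, -2.703, -0.0]
wrist_force: [0.2, 0.0, 0.1]
grip_width: 0.0853
grip_force: 0.0
t mm [-63.1597  -3.3786  -1.966 ] rot [-0.0001 -0.0005  0.0126] | pos [ 0.5911 -0.116   0.2481] T 1.975 q [-0.1661  0.4618  0.3952  1.9059 -0.2374  0.8197  0.8564] y ang 28.71994206895174
```

```bash
python3 -m creep '{"translation":[[-40,-2,0],[-63,-3,0],[-63,-3,45],[-63,-3,90],[-63,-3,94]],"delta_rot":[[0,0,0.01],[0,0,0.01],[0,0,0.01],[0,0,0.01],[0,0,0.01]]}' ; python3 -c "
from h import *
go((.6185,-.173,.154),down(np.radians(28)))
for n in ('side','top'): cv2.imwrite('pics/%s1.png'%n,read_camera(n))
s=cv2.imread('pics/side1.png')[110:250,235:375];t=cv2.imread('pics/top1.png')[160:260,300:400]
c=np.zeros((400,800,3),np.uint8);c[:,:400]=cv2.resize(s,(400,400));c[:,400:]=cv2.resize(t,(400,400));cv2.imwrite('pics/g1.png',c)"
```

```text
time: 2.6
position: [0.6157, -0.1687, 0.151]
eef_rot: [-1.601, -2.693, 0.002]
wrist_force: [0.3, -0.9, 0.7]
grip_width: 0.0852
grip_force: 0.0
t mm [-5.1014  0.3396 -3.0713] rot [-0.0055 -0.0065  0.0091] | pos [ 0.6157 -0.1687  0.151 ] T 2.6 q [-0.0326  0.6272  0.3365  1.8868 -0.3122  0.6876  0.9873] y ang 28.523067237929446
```

View pics/g1.png

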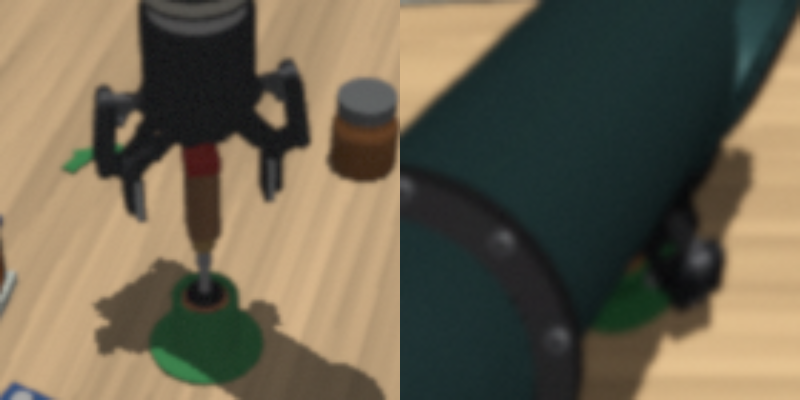

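The handle is centred between the open fingers in the side view, at about (205,190) in the crop. I'll let the arm settle and correct it.

```bash
python3 -m creep '{"translation":[[-4,0,-1],[-4,0,-1],[-4,0,-1]],"delta_rot":[[0,0,0.01],[0,0,0.01],[0,0,0.01]]}' ; python3 -c "
from h import *
go((.6185,-.173,.154),down(np.radians(28)))"
```

```text
time: 3.08
position: [0.6211, -0.1748, 0.1565]
eef_rot: [1.621, 2.689, 0.001]
wrist_force: [-0.6, -0.2, -0.5]
grip_width: 0.0858
grip_force: 0.0
t mm [ 2.8141 -1.4084  2.4873] rot [ 0.0016  0.0012 -0.0027] | pos [ 0.6211 -0.1748  0.1565] T 3.075 q [-0.0296  0.6245  0.3434  1.8753 -0.3137  0.6925  0.983 ] y ang 27.843605924966422
```

Lag explained that offset, so I'll shift back slightly, then close gently.

```bash
python3 -m creep '{"translation":[[3,-1,2],[3,-1,2],[3,-1,2]],"delta_rot":[[0,0,0],[0,0,0],[0,0,0]]}' && python3 -m creep '{"translation":[[0,0,0],[0,0,0],[0,0,0],[0,0,0],[0,0,0]],"delta_rot":[[0,0,0],[0,0,0],[0,0,0],[0,0,0],[0,0,0]]}' 10 50 && python3 -m creep '{"translation":[[0,0,0],[0,0,0],[0,0,0],[0,0,0],[0,0,0]],"delta_rot":[[0,0,0],[0,0,0],[0,0,0],[0,0,0],[0,0,0]]}'; python3 -c "
from h import *
go((.6185,-.173,.154),down(np.radians(28)))"
```

```text
time: 3.45
position: [0.6181, -0.1723, 0.1532]
eef_rot: [-1.621, -2.691, 0.0]
wrist_force: [-0.1, 0.1, 0.0]
grip_width: 0.0851
grip_force: 0.0
time: 4.08
position: [0.6181, -0.1725, 0.1534]
eef_rot: [1.622, 2.691, 0.0]
wrist_force: [-1.1, -0.2, 0.3]
grip_width: 0.0234
grip_force: 52.7
time: 4.7
position: [0.6181, -0.1725, 0.1534]
eef_rot: [1.622, 2.691, -0.0]
wrist_force: [-0.7, -0.5, 2.0]
grip_width: 0.0235
grip_force: 52.8
t mm [-0.6013  0.083  -0.5913] rot [ 0.      0.0001 -0.0027] | pos [ 0.6181 -0.1725  0.1534] T 4.7 q [-0.0315  0.6254  0.3417  1.8837 -0.3151  0.685   0.9824] y ang 27.844708368844167
```

```bash
python3 -m creep '{"translation":[[0,0,-25],[0,0,-60],[0,0,-105],[0,0,-150],[0,0,-150]],"delta_rot":[[0,0,0],[0,0,0],[0,0,0],[0,0,0],[0,0,0]]}' && python3 - <<'E'
from h import *
for n in ('side','top'): cv2.imwrite('pics/%s2.png'%n,read_camera(n))
cv2.imwrite('pics/l2.png',cv2.resize(cv2.imread('pics/side2.png')[60:260,200:400],(500,500)))
R0=Ro.from_rotvec(manip.get_obs()['eef_rot']).as_matrix()
z=R0[:,2]; r=np.cross(z,-AX); r=r/np.linalg.norm(r)*np.arcsin(np.linalg.norm(r))
R=Ro.from_rotvec(r).as_matrix()@R0; print(R[:,2],-AX)
M=np.array([.5254,.1455,.131]); go(M+AX*(.1474+.035),R)
E
```

```text
time: 5.32
position: [0.6204, -0.1734, 0.3071]
eef_rot: [1.618, 2.684, 0.004]
wrist_force: [-0.5, -0.6, -2.1]
grip_width: 0.0238
grip_force: 52.7
[ 0.3312  0.0887 -0.9394] [ 0.3312  0.0887 -0.9394]
t mm [337.7517   5.7723   0.6726] rot [-0.3414 -0.0786 -0.    ] | pos [ 0.6177 -0.172   0.3028] T 5.425 q [-0.0966  0.4562  0.4251  1.7673 -0.2231  0.9664  0.904 ] y ang 27.86228590916166
```

View pics/l2.png

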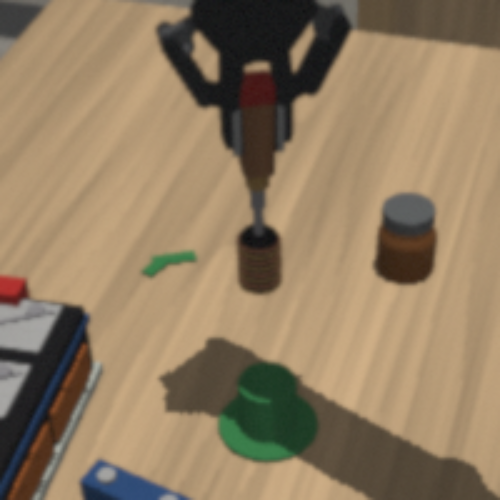

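The brush is held straight and clear of the caddy, with its head near (259,260) in the crop. Next I'll move it to the pot and tilt it.

```bash
cat > pot.py <<'E'
from h import *
import sys
o=manip.get_obs(); R0=Ro.from_rotvec(o['eef_rot']).as_matrix()
z=R0[:,2]; r=np.cross(z,-AX); n=np.linalg.norm(r); r=r/n*np.arcsin(n)
R=Ro.from_rotvec(r).as_matrix()@R0
M=np.array([.5254,.1455,.131]); d=float(sys.argv[1])/1000  # tip depth wanted
go(M+AX*(.1474-d),R)
tip=o['position']+R0[:,2]*.1474-M; print('tip depth mm',-tip@AX*1000,'off mm',(tip-tip@AX*AX)*1000,'Faxial',o['wrist_force']@AX,o['wrist_force'])
E
python3 -m creep '{"translation":[[60,1,0],[120,2,0],[180,3,0],[240,4,0],[300,5,0]],"delta_rot":[[-0.06,-0.014,0],[-0.12,-0.028,0],[-0.18,-0.042,0],[-0.24,-0.056,0],[-0.30,-0.07,0]]}'; python3 pot.py -35
```

```text
time: 6.05
position: [0.4798, 0.0966, 0.3013]
eef_rot: [1.503, 2.493, 0.322]
wrist_force: [0.3, 1.3, -0.9]
grip_width: 0.0235
grip_force: 52.6
t mm [35.7227  2.7911 -2.739 ] rot [-0.043  -0.0087 -0.    ] | pos [0.4798 0.0966 0.3013] T 6.05 q [-0.6338  0.1232  0.3734  2.2627 -0.0933  0.4594  0.2935] y ang 28.464661596286724
tip depth mm -32.219549411583756 off mm [  7.9867 -34.7239  -0.4664] Faxial -1.0272414146611648 [ 0.2721  1.3077 -0.874 ]
```

```bash
python3 -m creep '{"translation":[[34,2,-2],[34,2,-2],[34,2,-2],[34,2,-2]],"delta_rot":[[-0.04,-0.008,0],[-0.04,-0.008,0],[-0.04,-0.008,0],[-0.04,-0.008,0]]}'; python3 pot.py -35; python3 - <<'E'
from h import *
for n in ('side','top'): cv2.imwrite('pics/%s3.png'%n,read_camera(n))
c=np.zeros((480,800,3),np.uint8)
c[:,:400]=cv2.resize(cv2.imread('pics/side3.png')[230:374,245:365],(400,480),interpolation=2);c[:,400:]=cv2.resize(cv2.imread('pics/top3.png')[180:300,170:270],(400,480))
o=manip.get_obs(); R0=Ro.from_rotvec(o['eef_rot']).as_matrix()
print('tip side px',proj('side',o['position']+R0[:,2]*.1474), proj('top',o['position']+R0[:,2]*.1474))
cv2.imwrite('pics/p3.png',c)
E
```

```text
time: 6.55
position: [0.4685, 0.1248, 0.303]
eef_rot: [1.488, 2.462, 0.363]
wrist_force: [0.1, -0.4, -0.9]
grip_width: 0.0235
grip_force: 52.6
t mm [ 5.7042 -1.1297 -0.1497] rot [-0.0025  0.0014  0.    ] | pos [0.4685 0.1248 0.303 ] T 6.55 q [-0.7242  0.1011  0.3782  2.2945 -0.0098  0.4067  0.1377] y ang 28.50678063049529
tip depth mm -34.862120914226914 off mm [ 3.3085 -4.9158  0.7001] Faxial -0.8765126872728491 [ 0.0917 -0.3917 -0.9377]
tip side px [310.9549 306.7282] [207.6341 254.527 ]
```

View pics/p3.png

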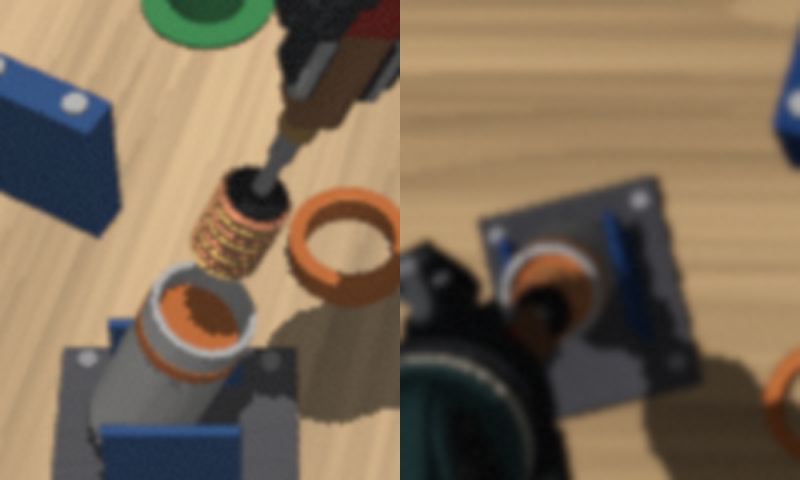

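The side view shows the head above the mouth, with its tip near (220,262) in the crop and the mouth centre near (205,318). It's slightly off, as the kinematics also say. I'll correct it, then check the alignment.

```bash
python3 -m creep '{"translation":[[5,-1,10],[5,-1,10],[5,-1,10],[5,-1,10]],"delta_rot":[[0,0.001,0],[0,0.001,0],[0,0.001,0],[0,0.001,0]]}'; python3 pot.py -25; python3 - <<'E'
from h import *
for n in ('side','top'): cv2.imwrite('pics/%s4.png'%n,read_camera(n))
im=cv2.imread('pics/side4.png')[230:374,250:350].copy()
c=cv2.resize(im,(500,720),interpolation=2)
o=manip.get_obs(); z=Ro.from_rotvec(o['eef_rot']).as_matrix()[:,2]; M=np.array([.5254,.1455,.131])
P=lambda n,X:tuple(int(round(v)) for v in ((proj(n,X)-[250,230]+.5)*5))
tip=o['position']+z*.1474
cv2.line(c,P('side',tip),P('side',tip-z*.06),(255,0,255),1); cv2.line(c,P('side',M),P('side',M-AX*.11),(0,255,0),1)
for f in np.linspace(0,2*np.pi,40):
    u=np.cross(AX,[0,1,0]);u/=np.linalg.norm(u);v=np.cross(AX,u)
    cv2.circle(c,P('side',M+.027*(np.cos(f)*u+np.sin(f)*v)),1,(0,255,0),-1)
    cv2.circle(c,P('side',tip+.018*(np.cos(f)*u+np.sin(f)*v)),1,(255,0,255),-1)
cv2.imwrite('pics/p4.png',c[120:])
E
```

```text
time: 7.15
position: [0.4683, 0.1309, 0.2934]
eef_rot: [1.485, 2.465, 0.366]
wrist_force: [0.6, 0.2, -1.3]
grip_width: 0.0236
grip_force: 52.6
t mm [-0.6012 -0.515   0.3944] rot [-0.001  -0.0008 -0.    ] | pos [0.4683 0.1309 0.2934] T 7.15 q [-0.7264  0.1196  0.3708  2.3045 -0.0227  0.3784  0.1404] y ang 28.65476372200349
tip depth mm -25.39972597320201 off mm [-0.0185  0.8035  0.068 ] Faxial -1.429298183231482 [ 0.5642  0.2016 -1.3035]
```

View pics/p4.png

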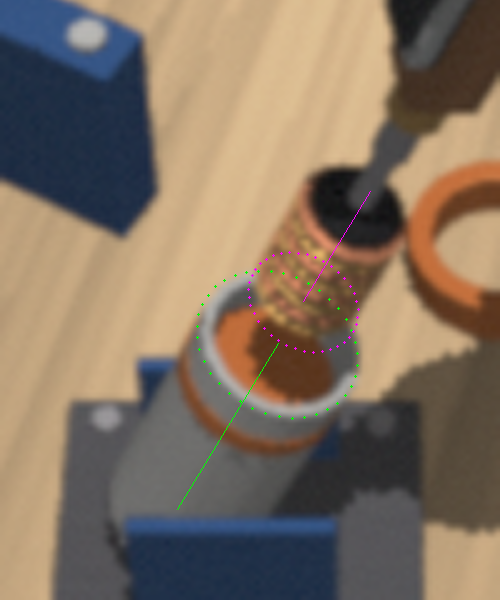

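The predicted rim (green) and head (magenta) overlays match the picture to about 1 px, so the head is lined up with the bore. Inserting now.

```bash
python3 -m creep '{"translation":[[0,-1,12],[0,-1,24],[0,-1,36],[0,-1,36]],"delta_rot":[[0,0,0],[0,0,0],[0,0,0],[0,0,0]]}'; python3 pot.py 10;  python3 -m creep '{"translation":[[0,0,8],[0,0,16],[0,0,24],[0,0,32],[0,0,32]],"delta_rot":[[0,0,0],[0,0,0],[0,0,0],[0,0,0],[0,0,0]]}'; python3 pot.py 45
```

```text
time: 7.75
position: [0.479, 0.1334, 0.2577]
eef_rot: [1.486, 2.466, 0.362]
wrist_force: [0.2, 0.6, -1.1]
grip_width: 0.0237
grip_force: 52.6
t mm [-0.6829  1.5041 -1.9168] rot [-0.0041 -0.0006  0.    ] | pos [0.479  0.1334 0.2577] T 7.75 q [-0.6657  0.2     0.3241  2.3237 -0.1078  0.2849  0.2257] y ang 28.636713367619297
tip depth mm 11.905748526288411 off mm [-2.0974 -0.2662 -0.764 ] Faxial -1.173942037307838 [ 0.2171  0.6089 -1.1156]
time: 8.38
position: [0.4897, 0.1364, 0.2284]
eef_rot: [1.486, 2.466, 0.364]
wrist_force: [-0.3, -0.2, -0.4]
grip_width: 0.0236
grip_force: 52.6
t mm [-0.7517  1.0822  1.7017] rot [-0.0025 -0.0009  0.    ] | pos [0.4897 0.1364 0.2284] T 8.375 q [-0.5976  0.2674  0.2576  2.3321 -0.1665  0.2071  0.2828] y ang 28.64722318497211
tip depth mm 43.29286719799658 off mm [-1.599   0.1308 -0.549 ] Faxial -0.284841846555867 [-0.3149 -0.2378 -0.4367]
```

```bash
python3 -m creep '{"translation":[[0,1,4],[0,1,7],[0,1,7]],"delta_rot":[[0,0,0],[0,0,0],[0,0,0]]}' >/dev/null; python3 pot.py 55|tail -1; for i in 1; do python3 -m creep '{"translation":[[0,0,3],[0,0,3]],"delta_rot":[[0,0,0],[0,0,0]]}' >/dev/null; python3 pot.py 55|tail -1;  python3 -m creep '{"translation":[[0,0,3],[0,0,3]],"delta_rot":[[0,0,0],[0,0,0]]}' >/dev/null; python3 pot.py 55; done
```

```text
tip depth mm 49.777135706276134 off mm [-0.3229  0.806  -0.0349] Faxial -1.3308120562764316 [-0.8669  0.5427 -1.671 ]
tip depth mm 52.786626395138725 off mm [-0.4238  0.7964 -0.0712] Faxial -0.077601782097584 [-0.4873  0.0937 -0.2456]
t mm [-0.7422 -0.211  -0.8294] rot [-0.0015 -0.0009  0.    ] | pos [0.4949 0.1381 0.217 ] T 9.25 q [-0.571   0.2945  0.2295  2.332  -0.1827  0.1781  0.2979] y ang 28.65492261157363
tip depth mm 55.82785892931689 off mm [-0.4047  0.7667 -0.0671] Faxial -1.9075769947851233 [ 0.197  -0.4498 -2.0037]
```

```bash
python3 -m creep '{"translation":[[0,0,3],[0,0,3]],"delta_rot":[[0,0,0],[0,0,0]]}' >/dev/null; python3 pot.py 55|tail -1;  python3 -m creep '{"translation":[[0,0,3],[0,0,3]],"delta_rot":[[0,0,0],[0,0,0]]}' >/dev/null; python3 pot.py 65
```

```text
tip depth mm 58.84939784640355 off mm [-0.4395  0.7575 -0.0801] Faxial -1.101746917831877 [ 0.5974  0.1853 -0.9447]
t mm [-0.7778 -0.1783  3.1607] rot [-0.0015 -0.0009  0.    ] | pos [0.4969 0.1387 0.2114] T 9.75 q [-0.5585  0.3073  0.216   2.3328 -0.1891  0.1641  0.304 ] y ang 28.658663616898558
tip depth mm 61.83811961720285 off mm [-0.4491  0.7855 -0.0807] Faxial -0.8245829461676889 [-0.0233 -0.3599 -0.92  ]
```

```bash
python3 -m creep '{"translation":[[0,0,3],[0,0,3]],"delta_rot":[[0,0,0],[0,0,0]]}' >/dev/null; python3 pot.py 65
```

```text
t mm [-0.7929 -0.1622  0.1518] rot [-0.0016 -0.0009 -0.    ] | pos [0.4978 0.139  0.2085] T 10.0 q [-0.5524  0.3137  0.2094  2.3331 -0.192   0.1571  0.3068] y ang 28.65838367852491
tip depth mm 64.84698382859106 off mm [-0.4795  0.7918 -0.0906] Faxial -0.7747729391489041 [ 0.443  -0.8687 -0.7506]
```

```bash
python3 -m creep '{"translation":[[0,0,2],[0,0,2]],"delta_rot":[[0,0,0],[0,0,0]]}' >/dev/null; python3 pot.py 65
```

```text
t mm [-0.7593 -0.2265 -1.7955] rot [-0.0014 -0.0009 -0.    ] | pos [0.4985 0.1391 0.2067] T 10.25 q [-0.5484  0.3179  0.2051  2.3332 -0.1938  0.1525  0.3085] y ang 28.656371729591548
tip depth mm 66.7945326715908 off mm [-0.3935  0.7946 -0.0599] Faxial -1.7604179437956464 [-0.0482 -0.5867 -1.9464]
```

```bash
python3 -m creep '{"translation":[[0,0,3],[0,0,3]],"delta_rot":[[0,0,0],[0,0,0]]}' >/dev/null; python3 pot.py 65|tail -1
```

```text
tip depth mm 69.85969850411631 off mm [-0.4914  0.7778 -0.0959] Faxial -1.2501617822606423 [-0.5138 -0.3087 -1.5411]
```

```bash
python3 -m creep '{"translation":[[0,0,3],[0,0,3]],"delta_rot":[[0,0,0],[0,0,0]]}' >/dev/null; python3 pot.py 65|tail -1
```

```text
tip depth mm 72.64177728833789 off mm [-0.1876  0.8328  0.0166] Faxial 2.895034704405256 [-1.2047 -0.3273  2.6261]
```

```bash
python3 -m creep '{"translation":[[0,0,2],[0,0,2]],"delta_rot":[[0,0,0],[0,0,0]]}' >/dev/null; python3 pot.py 65
```

```text
t mm [-0.7226 -0.39   -9.6316] rot [-0.001  -0.0008  0.    ] | pos [0.5013 0.1399 0.1994] T 11.0 q [-0.5328  0.3346  0.1882  2.3336 -0.2006  0.134   0.3149] y ang 28.656843375997912
tip depth mm 74.63102337995034 off mm [-0.1944  0.8656  0.0174] Faxial 3.4621085179386637 [-1.9679 -0.9137  2.9053]
```

Contact: the floor is at about 70.5 mm and the spring is giving. I'll finish the press to about 8 mm.

```bash
python3 -m creep '{"translation":[[0,0,2],[0,0,4],[0,0,4],[0,0,4]],"delta_rot":[[0,0,0],[0,0,0],[0,0,0],[0,0,0]]}' >/dev/null; python3 pot.py 78|tail -1; python3 -m creep '{"translation":[[0,0,0],[0,0,0]],"delta_rot":[[0,0,0],[0,0,0]]}' >/dev/null; python3 pot.py 12
```

```text
tip depth mm 78.61861325579314 off mm [-0.2218  0.8137  0.0031] Faxial 5.8530676104936274 [-1.9084 -0.75    5.4869]
t mm [ -0.6625  -0.4143 -66.6099] rot [-0.001  -0.0008  0.    ] | pos [0.5026 0.1402 0.1957] T 11.75 q [-0.5255  0.3432  0.1801  2.3338 -0.2036  0.1249  0.3178] y ang 28.657912181611906
tip depth mm 78.6081627288119 off mm [-0.2086  0.8259  0.0089] Faxial 5.2971542151714 [-2.117  -0.9747  4.8004]
```

```bash
python3 -m creep '{"translation":[[0,0,-14],[0,0,-28],[0,0,-42],[0,0,-56],[0,0,-66]],"delta_rot":[[0,0,0],[0,0,0],[0,0,0],[0,0,0],[0,0,0]]}' >/dev/null; python3 -m creep '{"translation":[[0,0,0],[0,0,0],[0,0,0]],"delta_rot":[[0,0,0],[0,0,0],[0,0,0]]}' >/dev/null; python3 pot.py 12; python3 -m creep '{"translation":[[0,0,12],[0,0,24],[0,0,36],[0,0,48],[0,0,54]],"delta_rot":[[0,0,0],[0,0,0],[0,0,0],[0,0,0],[0,0,0]]}' >/dev/null; python3 pot.py 66
```

```text
t mm [-0.7508 -0.0666 -1.0509] rot [-0.0022 -0.0008 -0.    ] | pos [0.4806 0.1343 0.2572] T 12.75 q [-0.6716  0.2036  0.3315  2.3222 -0.1206  0.2819  0.2385] y ang 28.65982384950506
tip depth mm 13.046798534851272 off mm [-0.608   0.6577 -0.1515] Faxial -1.964259606116524 [ 0.4717 -0.2312 -1.9465]
t mm [-0.6785  0.1687 -1.7506] rot [-0.0026 -0.0009 -0.    ] | pos [0.4986 0.139  0.2057] T 13.375 q [-0.5519  0.3203  0.2101  2.3335 -0.2095  0.1516  0.3241] y ang 28.63341301040345
tip depth mm 67.7485856566141 off mm [-0.8352  0.4678 -0.2465] Faxial -0.99036451088806 [ 0.2849  0.6274 -0.8945]
```

```bash
python3 -m creep '{"translation":[[0,0,4],[0,0,8],[0,0,11],[0,0,11],[0,0,11]],"delta_rot":[[0,0,0],[0,0,0],[0,0,0],[0,0,0],[0,0,0]]}' >/dev/null; python3 pot.py 12|tail -1; python3 -m creep '{"translation":[[0,0,0],[0,0,0]],"delta_rot":[[0,0,0],[0,0,0]]}' >/dev/null; python3 pot.py 12
```

```text
tip depth mm 77.38947568215839 off mm [-0.3586  0.7054 -0.0555] Faxial 4.644078341105398 [-2.7181 -1.0854  3.8828]
t mm [ -0.6725  -0.2703 -65.5417] rot [-0.0012 -0.0008 -0.    ] | pos [0.5021 0.14   0.1966] T 14.25 q [-0.5317  0.3411  0.1877  2.3341 -0.2186  0.1276  0.3328] y ang 28.652426476307426
tip depth mm 77.53973809935943 off mm [-0.3765  0.7551 -0.057 ] Faxial 5.837254732483881 [-3.3494 -1.1548  4.9238]
```

Press two is good. Now I'll draw up and do the third.

```bash
python3 -m creep '{"translation":[[0,0,-14],[0,0,-28],[0,0,-42],[0,0,-56],[0,0,-65]],"delta_rot":[[0,0,0],[0,0,0],[0,0,0],[0,0,0],[0,0,0]]}' >/dev/null; python3 -m creep '{"translation":[[0,0,0],[0,0,0],[0,0,0]],"delta_rot":[[0,0,0],[0,0,0],[0,0,0]]}' >/dev/null; python3 pot.py 12; python3 -m creep '{"translation":[[0,0,12],[0,0,24],[0,0,36],[0,0,48],[0,0,54]],"delta_rot":[[0,0,0],[0,0,0],[0,0,0],[0,0,0],[0,0,0]]}' >/dev/null; python3 pot.py 66|tail -1;python3 -m creep '{"translation":[[0,0,4],[0,0,8],[0,0,11],[0,0,11],[0,0,11]],"delta_rot":[[0,0,0],[0,0,0],[0,0,0],[0,0,0],[0,0,0]]}' >/dev/null; python3 pot.py 12|tail -1; python3 -m creep '{"translation":[[0,0,0],[0,0,0]],"delta_rot":[[0,0,0],[0,0,0]]}' >/dev/null; python3 pot.py 12
```

```text
t mm [-0.7314 -0.0287 -1.052 ] rot [-0.0022 -0.0008 -0.    ] | pos [0.4806 0.1342 0.2572] T 15.25 q [-0.6824  0.2043  0.3445  2.3227 -0.1319  0.282   0.2502] y ang 28.654762129859566
tip depth mm 13.047874361691932 off mm [-0.6334  0.6179 -0.1642] Faxial -0.305959623246309 [-0.7584 -0.391  -0.63  ]
tip depth mm 67.74137717991262 off mm [-0.7939  0.474  -0.2313] Faxial -0.6513508040096089 [-0.3517 -0.4215 -0.8572]
tip depth mm 77.38826583882995 off mm [-0.3901  0.7037 -0.0667] Faxial 4.4907718970139365 [-3.2041 -0.6364  3.5906]
t mm [ -0.6767  -0.2459 -65.5345] rot [-0.0012 -0.0008 -0.    ] | pos [0.5021 0.14   0.1966] T 16.75 q [-0.5361  0.3414  0.1933  2.3344 -0.2347  0.1279  0.3489] y ang 28.65316464982698
tip depth mm 77.53243098353136 off mm [-0.4037  0.7491 -0.0672] Faxial 5.054911636129442 [-1.8545 -1.1823  4.6154]
```

Three presses are done. I'll draw up near the mouth, pause, then withdraw.

```bash
python3 -m creep '{"translation":[[0,0,-14],[0,0,-28],[0,0,-42],[0,0,-56],[0,0,-65]],"delta_rot":[[0,0,0],[0,0,0],[0,0,0],[0,0,0],[0,0,0]]}' >/dev/null; python3 -m creep '{"translation":[[0,0,0],[0,0,0],[0,0,-16],[0,0,-32],[0,0,-50]],"delta_rot":[[0,0,0],[0,0,0],[0,0,0],[0,0,0],[0,0,0]]}' >/dev/null; python3 pot.py -35|tail -1; cat > back.py <<'E'
from h import *
go((.6181,-.1725,.303),down(np.radians(27.84))); go((.6181,-.1725,.1545),down(np.radians(27.84)));print(manip.get_obs()['wrist_force'])
E
python3 back.py
```

```text
tip depth mm -37.13787862219328 off mm [-0.8962  0.2944 -0.2903] Faxial -0.6414696234180796 [-0.3706 -0.0244 -0.8158]
t mm [-338.1337   -9.2724   25.3454] rot [0.338  0.0775 0.0003] | pos [0.4638 0.1296 0.3042] T 18.0 q [-0.8017  0.0952  0.4453  2.3    -0.0137  0.4107  0.1324] y ang 28.643539822277305
t mm [-326.8545  -58.4585  165.0084] rot [0.338  0.0775 0.0003] | pos [0.4638 0.1296 0.3042] T 18.0 q [-0.8017  0.0952  0.4453  2.3    -0.0137  0.4107  0.1324] y ang 28.643539822277305
[-0.3706 -0.0244 -0.8158]
```

```bash
python3 -m creep '{"translation":[[-55,-2,3],[-112,-3,8],[-170,-5,13],[-228,-6,17],[-285,-8,21]],"delta_rot":[[0.055,0.013,0],[0.12,0.027,0],[0.18,0.042,0],[0.24,0.056,0],[0.29,0.066,0]]}' >/dev/null; python3 back.py
```

```text
t mm [-51.3543  -1.3134   0.3225] rot [0.0479 0.0103 0.0007] | pos [ 0.5952 -0.1265  0.3029] T 18.625 q [-0.2254  0.4036  0.5052  1.8697 -0.2786  0.89    0.9011] y ang 27.894273494353424
t mm [-49.8253  -8.421  148.6444] rot [0.0479 0.0103 0.0007] | pos [ 0.5952 -0.1265  0.3029] T 18.625 q [-0.2254  0.4036  0.5052  1.8697 -0.2786  0.89    0.9011] y ang 27.894273494353424
[ 0.2304  1.0109 -1.0931]
```

```bash
python3 -m creep '{"translation":[[-28,-1,0],[-51,-1,0],[-51,-1,0],[-51,-1,0],[-51,-1,0]],"delta_rot":[[0.048,0.01,0],[0.048,0.01,0],[0.048,0.01,0],[0.048,0.01,0],[0.048,0.01,0]]}' >/dev/null; python3 back.py
```

```text
t mm [-4.1651 -0.3712  1.2294] rot [ 0.0024 -0.0004  0.0023] | pos [ 0.6165 -0.1686  0.3042] T 19.25 q [-0.1605  0.4643  0.513   1.7744 -0.2718  0.9718  0.9498] y ang 27.973058261134327
t mm [ -4.2213  -0.7306 149.7289] rot [ 0.0024 -0.0004  0.0023] | pos [ 0.6165 -0.1686  0.3042] T 19.25 q [-0.1605  0.4643  0.513   1.7744 -0.2718  0.9718  0.9498] y ang 27.973058261134327
[-0.4086 -0.063  -0.8044]
```

```bash
python3 -m creep '{"translation":[[-4,0,20],[-4,0,45],[-4,0,70],[-4,0,85],[-4,0,85]],"delta_rot":[[0.002,0,0.002],[0.002,0,0.002],[0.002,0,0.002],[0.002,0,0.002],[0.002,0,0.002]]}' >/dev/null; python3 back.py;python3 -c "
from h import *
cv2.imwrite('pics/side5.png',read_camera('side'))
cv2.imwrite('pics/l5.png',cv2.resize(cv2.imread('pics/side5.png')[130:260,245:375],(520,520),interpolation=2))"
```

```text
t mm [  0.8572   0.1396 -85.4334] rot [-0.0025 -0.001  -0.0013] | pos [ 0.6181 -0.1733  0.2176] T 19.875 q [-0.1164  0.5622  0.4668  1.843  -0.3338  0.817   1.005 ] y ang 27.766898535690625
t mm [ 0.7047  0.5097 63.0661] rot [-0.0025 -0.001  -0.0013] | pos [ 0.6181 -0.1733  0.2176] T 19.875 q [-0.1164  0.5622  0.4668  1.843  -0.3338  0.817   1.005 ] y ang 27.766898535690625
[ 0.1385  0.2055 -0.8537]
```

View pics/l5.png

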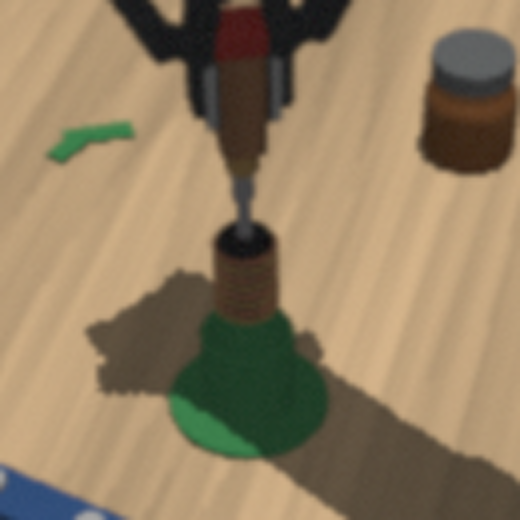

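The head is directly over the caddy mouth, at (245,310) in the crop. Lowering.

```bash
python3 -m creep '{"translation":[[1,0,12],[1,0,26],[1,0,40],[1,0,54],[1,0,61]],"delta_rot":[[-0.002,0,0],[-0.002,0,0],[-0.002,0,0],[-0.002,0,0],[-0.002,0,0]]}' ; python3 -m creep '{"translation":[[0,0,0],[0,0,0],[0,0,0]],"delta_rot":[[0,0,0],[0,0,0],[0,0,0]]}'>/dev/null; python3 back.py
```

```text
time: 20.55
position: [0.6181, -0.1728, 0.1568]
eef_rot: [1.624, 2.689, 0.001]
wrist_force: [-0.2, 0.5, -0.3]
grip_width: 0.0236
grip_force: 52.5
t mm [   0.884    -0.1264 -144.1463] rot [ 0.0029  0.0019 -0.0015] | pos [ 0.6191 -0.1733  0.1589] T 20.925 q [-0.0832  0.6314  0.4215  1.8826 -0.3833  0.704   1.0458] y ang 27.754194563742615
t mm [ 1.1637 -0.5535  4.3528] rot [ 0.0029  0.0019 -0.0015] | pos [ 0.6191 -0.1733  0.1589] T 20.925 q [-0.0832  0.6314  0.4215  1.8826 -0.3833  0.704   1.0458] y ang 27.754194563742615
[ 0.4254 -0.7169 -1.3649]
```

```bash
python3 -m creep '{"translation":[[1,0,2],[1,0,5],[1,0,5],[1,0,5]],"delta_rot":[[0.003,0.002,0],[0.003,0.002,0],[0.003,0.002,0],[0.003,0.002,0]]}' ; python3 back.py
```

```text
time: 21.42
position: [0.6185, -0.1722, 0.1534]
eef_rot: [-1.623, -2.689, 0.0]
wrist_force: [-0.6, 0.4, 0.4]
grip_width: 0.0232
grip_force: 52.7
t mm [  -0.023    -0.5707 -149.555 ] rot [-0.0006 -0.0007 -0.0014] | pos [ 0.6185 -0.1722  0.1534] T 21.425 q [-0.0823  0.6387  0.4182  1.8847 -0.386   0.699   1.0467] y ang 27.758126888108844
t mm [-0.1339 -0.4864 -1.055 ] rot [-0.0006 -0.0007 -0.0014] | pos [ 0.6185 -0.1722  0.1534] T 21.425 q [-0.0823  0.6387  0.4182  1.8847 -0.386   0.699   1.0467] y ang 27.758126888108844
[-0.5924  0.3754  0.4301]
```

The height matches the pickup and there is light contact. Release, then retreat upward.

```bash
python3 -m creep '{"translation":[[0,0,0],[0,0,0],[0,0,0],[0,0,0],[0,0,0]],"delta_rot":[[0,0,0],[0,0,0],[0,0,0],[0,0,0],[0,0,0]]}' 85; python3 -m creep '{"translation":[[0,0,-20],[0,0,-55],[0,0,-100],[0,0,-150],[0,0,-150]],"delta_rot":[[0,0,0],[0,0,0],[0,0,0],[0,0,0],[0,0,0]]}' ; python3 -m creep '{"translation":[[40,0,0],[90,0,0],[140,0,0],[190,0,0],[190,0,0]],"delta_rot":[[0,0,0],[0,0,0],[0,0,0],[0,0,0],[0,0,0]]}' ;python3 -c "
from h import *
cv2.imwrite('pics/side6.png',read_camera('side'))"
```

```text
time: 22.05
position: [0.6182, -0.1722, 0.1533]
eef_rot: [-1.623, -2.688, 0.001]
wrist_force: [-0.4, -0.2, 1.3]
grip_width: 0.0852
grip_force: 0.0
time: 22.68
position: [0.6212, -0.1741, 0.3097]
eef_rot: [1.62, 2.681, 0.005]
wrist_force: [0.1, -0.3, -0.4]
grip_width: 0.0852
grip_force: 0.0
time: 23.3
position: [0.5276, 0.0004, 0.303]
eef_rot: [-1.611, -2.691, -0.001]
wrist_force: [0.5, -0.6, -0.1]
grip_width: 0.0849
grip_force: 0.0
```

View pics/side6.png

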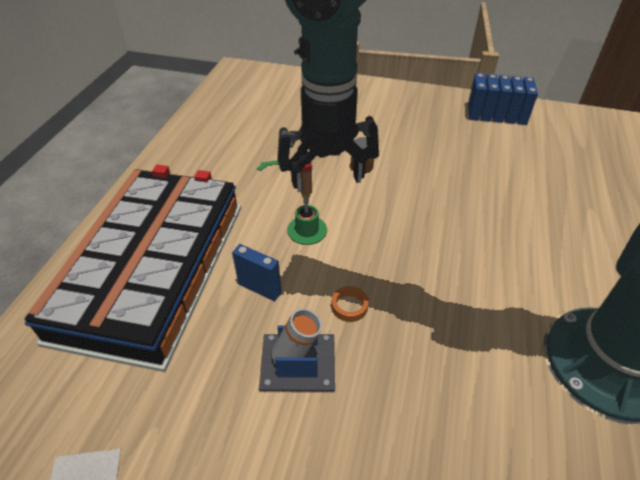

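The brush stands in its caddy at (306,200), and the cell, tape, jar and pot are where they were. I'll let the arm settle and hand in.

```bash
python3 -m creep '{"translation":[[0,0,0],[0,0,0],[0,0,0],[0,0,0]],"delta_rot":[[0,0,0],[0,0,0],[0,0,0],[0,0,0]]}' >/dev/null; python3 -c "
from bench import manip
print(manip.job_done())"
```

```text
the job is handed in; nothing more can be done
None
```

I handed the job in at about 24 s: the floor was felt about 70 mm below the mouth, the brush made three gentle presses of about 7–8 mm each with a draw-up near the mouth after each, and it is back standing in its caddy, released, with the cell, tape roll and bolt jar unmoved in the last picture.

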